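Refit the stirrer control knob and hold it pressed to run

ROBOT

A 6-joint arm with a two-finger parallel gripper is mounted at the origin on the work surface. World frame = base frame: x ahead of the robot, y to its left, z up, the work surface at z = 0. Lengths are in mm, angles in rad, forces in N, time in s.
With the tool pointing down it reaches from about 150 to 775 mm from the base axis. Payload 6.1 kg.
Tool frame: the origin (TCP) lies at the very end of the fingers, on their centre line; the grasp point (between the pads) lies arm.hold_point_z behind it (arm.hold_point_z is the distance from the TCP to the grasp point, in mm); z points along the fingers, y is the line along which they close (so a half turn about z gives the same grasp; the last joint's range is limited). The gripper opens to 85 mm and grips with 20 to 120 N. Pads are 22 mm wide; open, the fingers measure 114 mm over their backs; the gripper's body (76 mm by 85 mm) begins 54 mm behind the grasp point. The pads swing forward as they close: fully open they stand 13 mm farther back than shut.
Start: joints at [-1.279, 0.126, -0.04, 1.405, 0, 1.571], TCP at [151.024, -502.792, 231.295] pointing down, gripper open.
Joint ranges: [-2.72, 2.72], [-0.95, 1.95], [-1.27, 1.35], [-1.78, 2.02], [-1.46, 1.47], [-3.14, 3.14]. Speed limits (rad/s): [2.39, 2.39, 3.01, 3.14, 3.14, 3.14].

INTERFACE

Orientations are given as [roll, pitch, yaw] about the fixed x, y, z axes, in that order (R = Rz(yaw) Ry(pitch) Rx(roll)).
In Python, from plant import arm, vision, finish_job, models gives the robot as it stands.
- The arm moves only by the shell command python3 -m jog 'ROWS' [OPENING] [FORCE]. ROWS is JSON, a list of rows, each a list of 4 numbers: the shift along the world's x, y, z in cm, then the turn about the world's z in rad. A call has 1 to 10 rows; each row is the pose to reach, as a shift and turn from the pose commanded when the call began; what a row does not reach only later rows make up. A row lasts 1/8 s, in which the tool goes at most 62.5 mm and 10.7 degrees, less where a joint would pass 70% of its speed; a pose out of reach is approached as far as the arm can. A call with a gripper value outside its range is refused whole. OPENING is the closure, from 0 (fully open) to 1 (shut), set as the call begins (- or left out, the last holds). The fingers move at their own pace and stop on an object; FORCE is the grip in N (left out, the last holds). Time passes only in rows, so rows that repeat a pose let the fingers close. It gives the time, the measured TCP pose, the force, the opening and the grip force at its end, in the units of the state.
- arm.sense(): the state, without advancing time (a new reading comes with each control period).
- vision.get_image(name): name is "side" or "top" or "wrist"; returns a dict with "img" (384x512x3 uint8, red, green, blue), "z_map" (384x512 float32, mm along the optical axis (not along the pixel's ray), 0 where there is no reading), "fx", "fy", "cx", "cy" (pixels), "dist" ([k1, k2, p1, p2, k3] as OpenCV has them; the pictures are not rectified), "R" (3x3) and "t" (3): a world point X has camera coordinates R X + t; the wrist camera has in their place "hand_eye" (4x4, takes a point from camera to tool coordinates, whose origin is the TCP and whose axes are the flange's). Camera axes: x right, y down, z forward; pixel columns grow to the right and rows downward; lengths in mm; the calibration is good to about 2 mm. A picture is of the moment at which its call begins: read the wrist's pose just before it.
- finish_job(): hands the job in; it is judged then, once.
Trained networks look in the newest picture that a camera, given by its name, has taken for a name from the list of things; names that differ only in an ending like _2 or _b are one class to them, and where a whole thing is asked for, a point or a joint stands for the part that bears it (a point fixed in the world has none). Each returns a list of dicts, best first, with "score" (0 to 1); they miss things now and then, are a little off and sometimes report something else, mostly with a low value. They report only what shows in the picture. A call takes as long as a camera call. They do not tell look-alikes from the thing itself.
- models.trace(name, camera): "region" (384x512 bool, what is visible of it) and "rect" ([left, top, right, bottom] in pixels, round what is visible of it).
- models.spot_point(name, camera): "location" ([column, row] in pixels: a listed point, or the origin of a listed thing).
The state is a dict: "t": time; "joint_positions": joint angles; "dq": joint speeds; "tau": joint torques, N m; "eef_pos": TCP position; "eef_rot": TCP orientation; "force": force on the tool from outside, world axes, zero at the start; "ft_torque": the same for the moment, N m; "finger_gap": finger opening in mm; "finger_force": force on a finger pad.
Only numpy, scipy, OpenCV 4.12 (cv2) and the standard library are available. Lean on these libraries where they do the work, as an engineer would, in place of code of your own. Each camera call takes 0.05 s, during which the arm holds its last target. There are 200 camera calls.

TASK

On the paint-mixing bench, first fold the stirrer controller's tilted head down flat on its base. Then take the loose black knob, turn it so that its flat matches the flat of the D-shaft, push it fully home on the shaft, and press the spring-loaded shaft down with it: finish while still holding the knob with the gripper and keeping it pressed fully in. Do not knock over or push about the paint tin, cup, spatula and bottle.

Things in the scene. Friction and masses are not known exactly. Their poses are not given: they have to be found in the camera images.
- knob: Loose black bar knob, 54 (x) x 30 (y) x 38 mm high, round ends, flat sides, 0.09 kg, upright on the table. Origin: centre of the underside, on the bore axis; z up. D-bore in the underside: 23 mm deep, radius 10 mm, with a flat 4 mm from the axis on its +x side; a white line on top marks the +x end. Grip across y, fingertips 5 mm or more above the underside.
- console: Fixed base of the stirrer controller, grey box 190 (x) x 220 (y) x 45 mm high on the table; origin at the centre of its underside, x points away from the robot (give or take its yaw). It carries the white hinged head. Does not move.
- head (a joint): Tilt of the white head (180 deep x 210 wide x 30 mm thick, 0.6 kg) on the console, rad: 0 = flat on the base (firm stop), positive = far edge raised; starts at 0.35 to 0.65. The friction hinge (1.1 N m) stays where left; pressing down on the far strip with 4 to 8 N folds it.
- head_hinge (a point): Point on the hinge axis, middle of the head's near (robot-side) edge, at the head's underside, 45 mm above the table. Axes of the head: x from the hinge to the far edge, y along the hinge, z out of the panel. Panel top at z = 30 mm.
- press_strip (a point): Top centre of the black rubber strip (22 x 100 mm) at the far edge of the head, to press on: 165 mm from the hinge along the head's x and 32 mm along its z. Same axes as the head.
- shaft_seat (a point): Point on the steel D-shaft's axis, on top of the round dark collar (38 mm wide) that the knob's underside meets when fully home. z along the shaft out of the panel; +x points to the shaft's flat, also marked by a red line on the collar. 85 mm from the hinge along the head's x, midway across; with the head flat, 87 mm above the table and 12 mm above the panel.
- shaft_tip (a point): Centre of the D-shaft's free end, same axes as shaft_seat, 20 mm beyond it. Shaft 18 mm in diameter with a flat 3 mm from its axis all along, the last 3 mm tapered. It turns stiffly (0.08 N m), at most 1.2 rad either way.
- knob_mark (a point): Point of the knob's underside below its white line: 18 mm from the knob's origin along its +x.
- shaft_mark (a point): Outer end of the red line on the collar: 18 mm from shaft_seat along its +x. The knob's mark comes over this one.
- plunger (a joint): Push travel of the shaft with its collar into the head, m: 0 = out, 0.006 = fully pressed (a firm stop). Spring: starts to move at about 2 N, about 8 N when fully in; springs back when let go.
- tin: Bystander: steel paint tin with paper label and grey stirring lid, 100 mm wide, 129 mm high; origin at the centre of its underside.
- cup: Bystander: white mixing cup, 76 mm wide, 85 mm high; origin at the centre of its underside.
- spatula: Bystander: spatula 210 mm long lying along its x; origin under its middle.
- hardener: Bystander: blue hardener bottle with red cap, 60 mm wide, 140 mm high; origin at the centre of its underside.
Not all that is in view belongs to the job. There is more than one size of the knob; the one meant has the size given above.

How it is judged:
By the outcome, as a careful person would: the job done as asked, in the order asked, and still so for the second after the job is handed in, while the arm keeps its last pose, push and grip.
It also fails if it takes over 54 s, if anything falls off the work surface, if the arm or the gripper's body presses on something with over 40 N, if the wrist force passes 120 N, or if a joint passes its speed limit or range.

## Working session

There is one attempt and no reset: what is moved stays moved. The work goes in short steps, Python scripts to look and compute and a shell command to move; the robot and the scene stay as the last step left them, time stands still between calls to the robot, and variables do not carry over. Pictures are saved under pics/ and viewed, at most 10 in all, crops included, and the job is handed in when it is done.

```bash
ls; mkdir -p pics
cat > h.py <<'E'
import numpy as np, cv2
from plant import arm, vision, finish_job, models
from scipy.spatial.transform import Rotation as Ro
def get(n):
    s=arm.sense(); im=vision.get_image(n)
    if 'hand_eye' in im:
        T=np.eye(4);T[:3,:3]=Ro.from_euler('xyz',s['eef_rot']).as_matrix();T[:3,3]=s['eef_pos']
        M=T@np.array(im['hand_eye']); im['Rcw']=M[:3,:3]; im['c']=M[:3,3]
    else:
        R=np.array(im['R']);im['Rcw']=R.T; im['c']=-R.T@np.array(im['t'])
    im['K']=np.array([[im['fx'],0,im['cx']],[0,im['fy'],im['cy']],[0,0,1.]]);im['d']=np.array(im['dist'],float)
    return im
def ray(im,p):
    u=cv2.undistortPoints(np.array(p,float).reshape(-1,1,2),im['K'],im['d']).reshape(-1,2)
    return np.c_[u,np.ones(len(u))]
def at_depth(im,p):
    r=ray(im,p); p=np.array(p).reshape(-1,2); z=[]
    for c,w in p.round().astype(int):
        q=im['z_map'][max(w-1,0):w+2,max(c-1,0):c+2]; q=q[q>0]; z.append(np.median(q) if len(q) else np.nan)
    return (r*np.array(z)[:,None])@im['Rcw'].T+im['c']
def at_z(im,p,z):
    r=ray(im,p)@im['Rcw'].T
    return im['c']+r*((z-im['c'][2])/r[:,2])[:,None]
def save(im,n): cv2.imwrite('pics/'+n+'.png',im['img'][:,:,::-1])
def cloud(im,mask):
    v,u=np.nonzero(mask&(im['z_map']>0)); r=ray(im,np.c_[u,v]); return (r*im['z_map'][v,u][:,None])@im['Rcw'].T+im['c']
E
python3 - <<'E'
from h import *
np.set_printoptions(precision=1,suppress=True)
print(arm.sense(), arm.hold_point_z)
ims=[]
for n in ['side','top']:
    im=get(n);save(im,n+'0');ims.append(im['img']);print(n,im['c'],im['Rcw'][:,2])
    for k in ['knob','knob_mark','shaft_seat','shaft_tip','shaft_mark','press_strip','head_hinge','console','tin','cup','spatula','hardener']:
        for o in models.spot_point(k,n)[:3]:
            print(k,round(o['score'],2),np.array(o['location']),at_depth(im,[o['location']])[0])
cv2.imwrite('pics/b.png',cv2.resize(np.vstack(ims),None,fx=.78,fy=.78)[:,:,::-1])
E
```

```text
pics
{'t': 0.0, 'joint_positions': array([-1.3,  0.1, -0. ,  1.4, -0. ,  1.6]), 'dq': array([-0.,  0., -0.,  0.,  0.,  0.]), 'tau': array([ -0. , -43.6,  35.3,   0. ,   0. ,   0. ]), 'eef_pos': array([ 150.9, -502.4,  230.5]), 'eef_rot': array([-3.1,  0. ,  0.3]), 'force': array([ 0.6, -1.4, -0.4]), 'ft_torque': array([-0.1,  0. ,  0. ]), 'finger_force': 0.0, 'finger_gap': 85.58186353132709} 18.700000000000003
side [376.6 639.9 803.2] [ 0.2 -0.6 -0.7]
knob 0.76 [317.  138.7] [ 542.2 -394.7    0.9]
knob 0.62 [297.1 174.6] [ 552.  -171.4   13.8]
knob 0.52 [308.5 151. ] [ 547.9 -290.4   21.5]
knob_mark 0.91 [292.2 173. ] [ 567.9 -167.6   18.6]
knob_mark 0.8 [313.1 131.6] [ 557.5 -379.    39.9]
knob_mark 0.68 [305.4 152.7] [ 558.9 -295.6    6.3]
shaft_seat 0.53 [277.1 224. ] [520.2 133.1 132.7]
shaft_tip 0.74 [282.4 218.8] [519.4  90.2 103.6]
shaft_mark 0.5 [273.  218.8] [538.6 109.1 116.5]
press_strip 0.78 [246.4 214.7] [594.  147.3 150.8]
head_hinge 0.87 [295.6 244.6] [467.1 139.4  83. ]
console 0.89 [261.9 252.6] [527.6 215.4 121.1]
tin 0.8 [259.1 140.1] [ 723.2 -271.8   30.4]
tin 0.3
[... 396 characters left out ...]
98.6   38.6]
knob_mark 0.93 [405.2 219.1] [ 539.5 -408.2   49.4]
knob_mark 0.53 [318.6 209.7] [ 562.2 -169.7   48.8]
knob_mark 0.48 [365.  210.4] [ 563.3 -301.5   35. ]
shaft_seat 0.72 [207.1 226.2] [507.5 127.3 141.6]
shaft_seat 0.37 [131.2 166.1] [676.1 354.6  59.7]
shaft_mark 0.48 [210.4 211.2] [547.4 121.9 125.8]
press_strip 0.67 [201.  190.4] [598.  144.  154.8]
head_hinge 0.67 [217.2 243.4] [464.8 106.8  78.3]
console 0.72 [215.1 215. ] [538.3 110.3 117.1]
console 0.48 [200.2 194.6] [587.8 146.6 148.9]
tin 0.75 [368.5 150.3] [ 716.5 -293.9  118.5]
cup 0.97 [295.5 149.5] [ 742.5 -108.2    4.4]
spatula 0.95 [128.  246.9] [452.3 369.5   0.4]
hardener 0.79 [132.2 162.3] [684.5 348.5  72.4]
```

View pics/b.png

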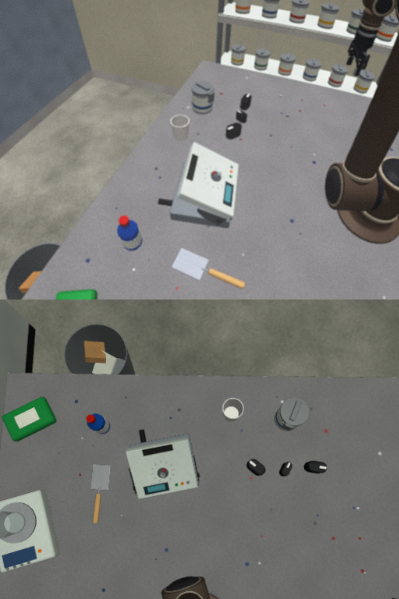

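Run:
```python
from h import *
np.set_printoptions(precision=1,suppress=True)
im=get('top')
for o in models.trace('knob','top')[:4]:
    P=cloud(im,o['region']); 
    top=P[P[:,2]>np.percentile(P[:,2],90)-6]
    q=P[P[:,2]>25]; r=cv2.minAreaRect(q[:,:2].astype(np.float32))
    print(round(o['score'],2),o['rect'],np.percentile(P[:,2],[5,50,90]),r,len(q))
```

```text
0.9 [317.0, 208.4, 341.6, 227.9] [14.2 48.9 52.3] ((548.1030883789062, -199.63479614257812), (65.8399429321289, 39.15349197387695), 51.37869644165039) 320
0.89 [389.1, 210.1, 422.5, 220.9] [10.2 48.3 52.1] ((551.2472534179688, -411.2205505371094), (67.2384262084961, 36.875301361083984), 86.3382339477539) 334
0.49 [359.0, 210.0, 376.6, 228.1] [ 6.9 37.1 40.2] ((545.1228637695312, -307.5993347167969), (30.234378814697266, 53.241031646728516), 65.43154907226562) 190
```

The picture shows three black knobs in a row right of centre. The middle one (top px ≈ 365,217) measures about 53x30x38 mm, so it is the one meant. The head is tilted, with its strip at top px ≈ (201,190). I'll move over the head to look at it closely.

```bash
python3 -m jog '[[4,6,5,0],[8,12,10,0],[12,17,13,0],[16,23,13,0],[20,29,13,0],[24,35,13,0],[28,41,13,0],[32,46,13,0],[36,52,13,0],[38,58,13,0]]' 1 40
python3 -m jog '[[0,3,0,0],[0,5,0,0],[0,5,0,0]]'
python3 - <<'E'
from h import *
np.set_printoptions(precision=1,suppress=True)
im=get('wrist');save(im,'w1');print(arm.sense()['eef_pos'],arm.sense()['force'])
for k in ['shaft_seat','shaft_tip','shaft_mark','press_strip','head_hinge']:
    for o in models.spot_point(k,'wrist')[:2]: print(k,round(o['score'],2),np.array(o['location']),at_depth(im,[o['location']])[0])
E
```

```text
t: 2.65
eef_pos: [483.5, -9.9, 360.7]
eef_rot: [3.141, -0.0, 0.292]
force: [1.5, -0.3, -0.2]
finger_gap: 0.1
finger_force: 0.0
t: 3.02
eef_pos: [482.5, 39.3, 360.6]
eef_rot: [-3.142, 0.0, 0.294]
force: [0.0, 0.3, 0.8]
finger_gap: -0.1
finger_force: 0.0
[482.5  38.5 360.7] [-0.6 -0.7  0.5]
shaft_seat 0.7 [474.  170.7] [ 546.2 -289.    26.5]
shaft_seat 0.64 [191.9 105.8] [519.7 127.3 126.8]
shaft_tip 0.74 [184.9 117.5] [506.7 129.4 139.5]
shaft_mark 0.91 [200.6  94.2] [534.6 121.  127.9]
press_strip 0.94 [188.1  29.4] [592.8 144.7 153.2]
press_strip 0.38 [199.1 151.6] [461.5 112.7  78.3]
head_hinge 0.58 [201.7 148.6] [466.9 110.1  81.1]
```

View pics/w1.png

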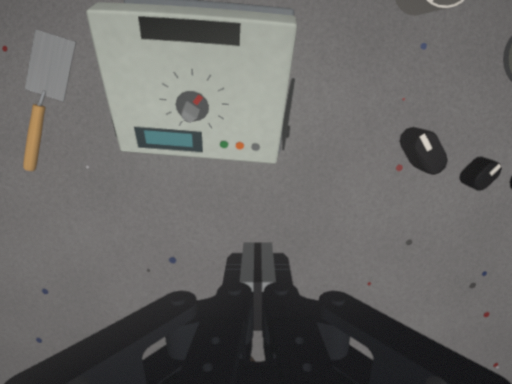

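The wrist view shows the strip at px (188,29), the shaft at (190,108) with its red mark toward upper right at (200,95), and the knobs on the right. I'll fold the head by following the arc of the strip.

```bash
python3 -m jog '[[4,4,-4,0],[8,8,-9,0],[11,10.5,-14,0],[11,10.5,-18,0],[11,10.5,-19.5,0]]'
python3 -m jog '[[0,0,-1,0],[0.5,0.1,-2,0],[1,0.25,-2.7,0],[1.4,0.35,-3.4,0],[1.8,0.45,-4.2,0],[2.2,0.55,-5,0],[2.5,0.6,-5.7,0],[2.8,0.65,-6.5,0],[3.1,0.75,-7.3,0],[3.4,0.85,-8.1,0]]'
```

```text
t: 3.95
eef_pos: [590.9, 142.6, 161.4]
eef_rot: [-3.141, 0.007, 0.292]
force: [-0.5, 0.2, -0.7]
finger_gap: -0.1
finger_force: 0.0
t: 5.2
eef_pos: [626.1, 151.7, 83.9]
eef_rot: [-3.141, 0.001, 0.292]
force: [-1.3, -2.5, 4.4]
finger_gap: 0.1
finger_force: 2.0
```

```bash
python3 -m jog '[[0.1,0,-0.4,0],[0.1,0,-0.8,0],[0.1,0,-1.1,0],[0.1,0,-1.3,0]]'
```

```text
t: 5.7
eef_pos: [627.6, 152.0, 76.8]
eef_rot: [-3.141, -0.004, 0.292]
force: [-13.7, -5.6, 39.2]
finger_gap: 0.1
finger_force: 19.3
```

```bash
python3 -m jog '[[0,0,3,0],[-4,-1,8,0],[-9,-2,13,0],[-14,-4,17,0],[-18,-5,17,0],[-19,-5,17,0],[-19,-5,17,0]]' 0
python3 - <<'E'
from h import *
np.set_printoptions(precision=1,suppress=True)
for n in ['wrist','top','side']:
  im=get(n); print(n,arm.sense()['eef_pos'])
  if n=='wrist': save(im,'w2')
  for k,z in [('shaft_seat',87),('shaft_tip',107),('shaft_mark',87),('press_strip',77),('head_hinge',45)]:
    for o in models.spot_point(k,n)[:1]: print(k,round(o['score'],2),np.array(o['location']),at_depth(im,[o['location']])[0],at_z(im,[o['location']],z)[0])
E
```

```text
t: 6.58
eef_pos: [437.2, 102.1, 241.5]
eef_rot: [-3.141, -0.001, 0.292]
force: [0.0, 0.5, 0.1]
finger_gap: 85.2
finger_force: 0.0
wrist [437.8 102.1 241.1]
shaft_seat 0.6 [262.6  42. ] [547.1 131.9 107.9] [549.9 132.5  87. ]
shaft_tip 0.87 [261.3  39.9] [548.4 133.3 107.5] [548.4 133.4 107. ]
shaft_mark 0.57 [279.5  25. ] [568.9 123.   76.4] [566.9 123.   87. ]
head_hinge 0.9 [253.6 138.7] [468.3 116.1  75.3] [464.3 115.2  45. ]
top [438.  101.9 241. ]
shaft_seat 0.73 [208.2 211.7] [547.6 130.  106.5] [549.2 132.5  87. ]
shaft_tip 0.64 [208.1 212.9] [544.2 129.9 108.8] [544.4 130.1 107. ]
shaft_mark 0.63 [211.6 206.9] [562.3 123.7  86.9] [562.3 123.7  87. ]
press_strip 0.7 [203.4 183.4] [627.6 149.2  76.9] [627.6 149.2  77. ]
head_hinge 0.9 [217.6 244.4] [459.8  72.4 405.2] [462.4 109.   45. ]
side [437.5 101.7 241.6]
shaft_seat 0.45 [262.3 232.3] [553.7 143.6  96. ] [555.9 137.3  87. ]
shaft_tip 0.6 [266.1 226.5] [556.8 106.7  73.5] [548.5 131.1 107. ]
shaft_mark 0.49 [262.7 225.6] [565.6 108.4  75.2] [562.6 117.   87. ]
press_strip 0.93 [233.9 230.2] [629.4 149.4  74.6] [628.5 151.   77. ]
head_hinge 0.85 [296.5 246.4] [464.5 137.4  73.8] [468.  117.6  45. ]
```

View pics/w2.png

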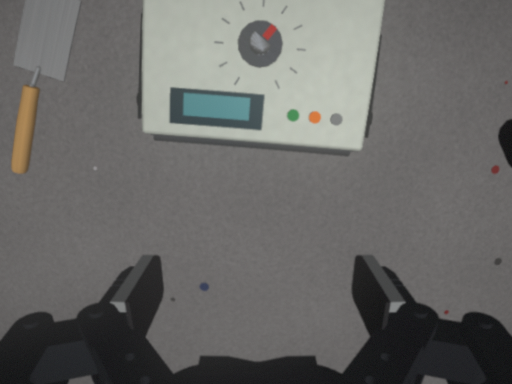

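Head flat. The collar is at px (260,43) with its red mark at (270,31). I'll move closer for precise shaft position and angle.

```bash
python3 -m jog '[[4,1,-3,0],[5,1.2,-5,0],[5,1.2,-5,0],[5,1.2,-5,0]]'
python3 - <<'E'
from h import *
np.set_printoptions(precision=2,suppress=True)
im=get('wrist');s=arm.sense();print(s['eef_pos'],im['Rcw'][:,2],im['c']);save(im,'w3')
for k,z in [('shaft_seat',87),('shaft_tip',107),('shaft_mark',87)]:
    for o in models.spot_point(k,'wrist')[:1]: print(k,round(o['score'],2),np.array(o['location']),at_depth(im,[o['location']])[0],at_z(im,[o['location']],z)[0])
g=im['img'].astype(int); near=np.zeros(g.shape[:2],bool); near[:250]=1
P=np.zeros(g.shape); m=(im['z_map']>0)&near
P[m]=cloud(im,m)
d=np.hypot(P[...,0]-549,P[...,1]-132)
red=(g[...,0]>g[...,1]+70)&(g[...,0]>g[...,2]+70)&(d<30)
v,u=np.nonzero(red);uv=np.c_[u,v]; R=at_z(im,uv,87);print('red',len(R),R.mean(0),uv.mean(0), np.linalg.svd(R[:,:2]-R[:,:2].mean(0),full_matrices=False)[2][0])
dark=(g.max(2)<110)&(d<30)&(P[...,2]<95)&(P[...,2]>80)
v,u=np.nonzero(dark|red);Q=at_z(im,np.c_[u,v],87); c,r=cv2.minEnclosingCircle(Q[:,:2].astype(np.float32));print('collar',len(Q),c,r)
tip=(P[...,2]>101)&(d<16); v,u=np.nonzero(tip);T=P[tip];
c,r=cv2.minEnclosingCircle(at_z(im,np.c_[u,v],107)[:,:2].astype(np.float32));print('tip',len(T),T.mean(0),c,r)
cv2.imwrite('pics/w3c.png',cv2.resize(g[max(0,0):250,130:390].astype(np.uint8),None,fx=2.4,fy=2.4)[:,:,::-1])
E
```

```text
t: 7.98
eef_pos: [487.2, 113.6, 192.5]
eef_rot: [3.142, -0.0, 0.292]
force: [-1.2, -0.9, 0.5]
finger_gap: 85.1
finger_force: 0.0
[487.36 113.65 192.89] [-0.29 -0.09 -0.95] [559.62 136.14 335.88]
shaft_seat 0.81 [255.1 110. ] [547.95 134.25 107.97] [546.87 134.08  87.  ]
shaft_tip 0.71 [252.8 107.5] [549.05 136.2  107.36] [549.03 136.2  107.  ]
shaft_mark 0.57 [269.8  88.8] [564.29 128.3   88.54] [564.32 128.25  87.  ]
red 109 [559.21 129.56  87.  ] [265.98  95.22] [-0.91  0.41]
collar 1545 (548.0150146484375, 134.43743896484375) 18.541074752807617
tip 406 [546.23 135.06 107.1 ] (548.1312866210938, 134.25033569335938) 9.013431549072266
```

View pics/w3c.png

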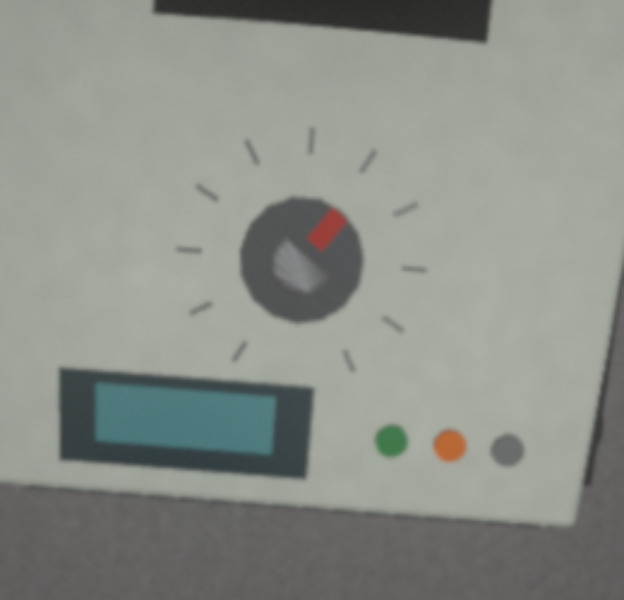

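The collar circle and tip circle agree on a shaft axis at (548.0,134.4), with the flat direction ≈ -0.415 rad. Next I'll look at the knob.

```bash
python3 -m jog '[[0,-6,0,-0.1],[0,-12,0,-0.2],[0,-18,0,-0.35],[0,-24,0,-0.5],[0,-30,0,-0.65],[0,-36,-2,-0.74],[0,-39,-4.8,-0.74],[0,-39,-4.8,-0.74],[0,-39,-4.8,-0.74],[0,-39,-4.8,-0.74]]' 0.35
cat > k.py <<'E'
from h import *
np.set_printoptions(precision=2,suppress=True)
im=get('wrist');s=arm.sense();print(s['eef_pos'],s['eef_rot'],s['finger_gap'])
for k,z in [('knob',0),('knob_mark',0)]:
    for o in models.spot_point(k,'wrist')[:3]: print(k,round(o['score'],2),np.array(o['location']),at_z(im,[o['location']],z)[0])
g=im['img'].astype(int)
for o in models.trace('knob','wrist')[:3]:
    m=o['region']; P=cloud(im,m); T=P[P[:,2]>32]; 
    v,u=np.nonzero(m); top=im['z_map']>0
    z=np.zeros(m.shape); mm=m&top; z[mm]=P[:,2]
    tm=z>33; v,u=np.nonzero(tm); A=at_z(im,np.c_[u,v],38)[:,:2]; r=cv2.minAreaRect(A.astype(np.float32))
    w=m&(g.min(2)>140); v,u=np.nonzero(w); 
    print(round(o['score'],2),o['rect'],np.percentile(P[:,2],[50,90]),len(A),A.mean(0),r)
    if len(v)>5:
        W=at_z(im,np.c_[u,v],38)[:,:2]; print(' white',len(W),W.mean(0),np.linalg.svd(W-W.mean(0),full_matrices=False)[2][0],W.mean(0)-np.array(r[0]))
cv2.imwrite('pics/k1.png',im['img'][:,:,::-1])
E
python3 k.py
```

```text
t: 9.43
eef_pos: [488.1, -275.5, 145.1]
eef_rot: [-3.142, -0.002, -0.447]
force: [-0.4, 0.0, 0.3]
finger_gap: 55.8
finger_force: 0.0
[ 488.12 -275.51  145.06] [ 3.14 -0.   -0.45] 55.641715743301354
knob 0.8 [373.3  39.2] [ 554.42 -412.76    0.  ]
knob 0.62 [147.6 153.6] [ 551.49 -198.29    0.  ]
knob 0.57 [260.1 108.1] [ 543.38 -304.9     0.  ]
knob_mark 0.59 [120.5 151.7] [ 563.83 -176.98    0.  ]
0.85 [240.6, 71.1, 283.7, 145.2] [38.62 39.61] 2566 [ 546.14 -306.22] ((545.9686279296875, -306.2547607421875), (29.86112403869629, 52.574710845947266), 65.46680450439453)
 white 262 [ 558.99 -312.1 ] [-0.89  0.45] [13.02 -5.84]
0.73 [82.6, 132.2, 185.8, 196.7] [49.73 50.91] 4254 [ 550.07 -195.18] ((549.9322509765625, -194.98406982421875), (74.475341796875, 43.39207458496094), 51.39009475708008)
 white 338 [ 561.74 -175.21] [-0.62 -0.78] [11.81 19.77]
0.69 [328.9, 0.0, 443.8, 70.0] [49.79 50.96] 5201 [ 554.14 -412.71] ((554.1969604492188, -413.3580322265625), (75.6478271484375, 41.016239166259766), 81.50660705566406)
 white 436 [ 551.41 -436.5 ] [0.14 0.99] [ -2.79 -23.14]
```

View pics/k1.png

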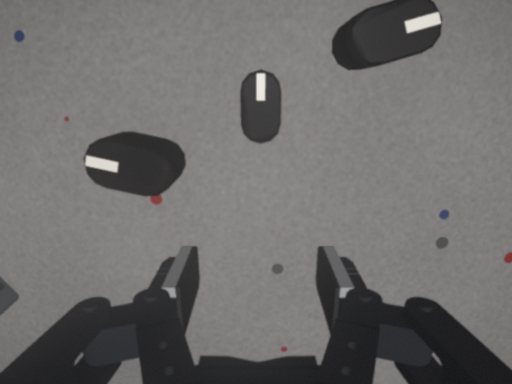

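The middle knob is at px (260,107) with its white line toward +x (up in the image). World centre is (546.0,-306.2), yaw ≈ -0.43. I'll grasp it.

```bash
python3 -m jog '[[3,-1.5,-3,0],[5.79,-3.07,-6,0.02],[5.79,-3.07,-8,0.02],[5.79,-3.07,-11,0.02],[5.79,-3.07,-13,0.02],[5.79,-3.07,-13.7,0.02],[5.79,-3.07,-13.7,0.02],[5.79,-3.07,-13.7,0.02]]'
```

```text
t: 10.62
eef_pos: [546.0, -307.3, 7.9]
eef_rot: [3.141, -0.002, -0.428]
force: [0.3, 0.7, 1.1]
finger_gap: 55.5
finger_force: 0.0
```

```bash
python3 -m jog '[[0,0,0,0],[0,0,0,0],[0,0,0,0],[0,0,0,0],[0,0,0,0]]' 1 70
```

```text
t: 11.25
eef_pos: [546.0, -307.4, 7.8]
eef_rot: [3.141, -0.002, -0.428]
force: [-0.8, 0.2, 5.9]
finger_gap: 29.1
finger_force: 70.1
```

```bash
python3 -m jog '[[0,0,5,0],[0,0,10,0],[0,5,15,0],[0,11,16,0],[0,17,16,0],[0,23,16,0],[0,29,16,0],[0,35,16,0],[0,40,16,0],[0.2,44.1,16,0.013]]'
python3 -m jog '[[0,0,0,0],[0,0,-2.5,0],[0,0,-2.5,0],[0,0,-2.5,0]]'
python3 - <<'E'
from h import *
np.set_printoptions(precision=2,suppress=True)
ims=[]
for n in ['wrist','top','side']:
  im=get(n);print(n,arm.sense()['eef_pos'],arm.sense()['eef_rot']);ims.append(im['img'])
  for k,z in [('knob',127),('knob_mark',127),('shaft_seat',87),('shaft_tip',107),('shaft_mark',87)]:
    for o in models.spot_point(k,n)[:2]: print(k,round(o['score'],2),np.array(o['location']),at_z(im,[o['location']],z)[0])
a=ims[0][120:384,100:420]; b=ims[2][140:300,180:360]
a=cv2.resize(a,(440,363)); b=cv2.resize(b,(360,320)); c=np.zeros((363,800,3),np.uint8); c[:,:440]=a; c[:320,440:]=b
cv2.imwrite('pics/f1.png',c[:,:,::-1])
E
```

```text
t: 12.5
eef_pos: [483.4, -153.2, 166.6]
eef_rot: [-3.096, 0.002, -0.332]
force: [-0.9, 0.2, -0.5]
finger_gap: 29.0
finger_force: 69.4
t: 13.0
eef_pos: [484.4, -153.2, 142.2]
eef_rot: [-3.096, 0.002, -0.332]
force: [-0.7, -0.4, 0.0]
finger_gap: 29.1
finger_force: 69.4
wrist [ 484.65 -153.26  142.52] [-3.1   0.   -0.33]
knob 0.9 [288.9  90.7] [ 551.91 -191.04  127.  ]
knob 0.57 [254.8 250.2] [ 480.45 -149.78  127.  ]
knob_mark 0.83 [258.6 215.7] [ 498.38 -158.05  127.  ]
top [ 484.33 -153.12  142.1 ] [-3.1   0.   -0.33]
knob 0.67 [401.8 218.1] [ 536.48 -374.32  127.  ]
knob 0.51 [326.4 217.6] [ 534.89 -179.86  127.  ]
knob_mark 0.8 [408.3 217.2] [ 539.06 -391.07  127.  ]
knob_mark 0.67 [318.8 208.8] [ 557.52 -160.25  127.  ]
shaft_seat 0.46 [207.5 213.3] [544.84 134.24  87.  ]
shaft_tip 0.47 [210.6 210.6] [550.56 123.71 107.  ]
shaft_tip 0.25 [205.3 217. ] [533.4  137.22 107.  ]
shaft_mark 0.51 [212.5 200.9] [578.6  121.74  87.  ]
shaft_mark 0.45 [366.6 154.9] [ 710.86 -296.18   87.  ]
side [ 484.12 -153.06  141.74] [-3.1   0.   -0.33]
knob 0.82 [300.1 174.2] [519.59 -59.7  127.  ]
knob 0.48 [319.9 154.9] [ 488.7  -160.48  127.  ]
knob_mark 0.66 [292.  173.4] [541.48 -54.35 127.  ]
knob_mark 0.63 [314.4 129.5] [ 535.91 -275.06  127.  ]
shaft_seat 0.45 [264.6 233.4] [549.33 138.35  87.  ]
shaft_tip 0.62 [263.7 223.9] [556.96 125.7  107.  ]
shaft_mark 0.5 [258.8 226.5] [570.79 123.41  87.  ]
```

View pics/f1.png

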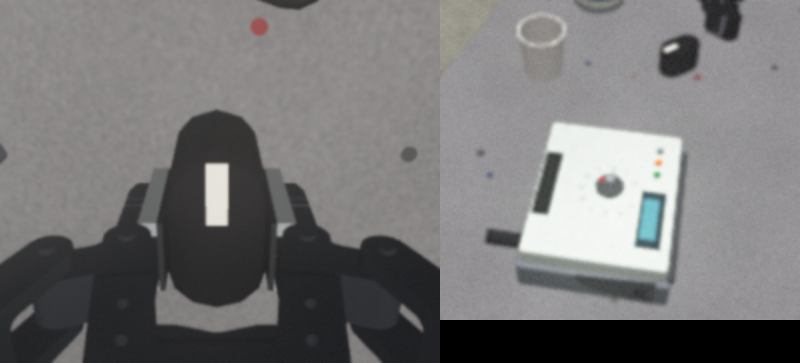

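The knob is held well, with its white line at px (216,195) and pads on its flats. But the arm hasn't reached the commanded pose, so I'll check the joints.

```bash
python3 -c "
from h import *
s=arm.sense();print(s['joint_positions'].round(3),s['eef_rot'],s['dq'].round(3), s['tau'].round(1))"
python3 -m jog '[[0,5,0,0],[0,5,0,0],[0,5,0,0]]'
python3 -c "
from h import *
s=arm.sense();print(s['joint_positions'].round(3),s['eef_rot'])"
```

```text
[-0.333  0.11  -0.255  1.208  0.046  3.141] [-3.09600665e+00  1.88621337e-03 -3.31683240e-01] [-0.    -0.     0.001  0.001 -0.001 -0.001] [  0.  -42.3  35.    0.    0.2  -0. ]
t: 14.28
eef_pos: [476.8, -126.2, 141.9]
eef_rot: [-3.077, 0.002, -0.297]
force: [-0.4, 0.8, -1.8]
finger_gap: 29.3
finger_force: 69.5
[-0.298  0.083 -0.286  1.204  0.065  3.141] [-3.07686182e+00  1.84600966e-03 -2.96577051e-01]
```

Joint 6 is at its limit, because yaw = q1+π−q6. I need to unwind the wrist nearly a full turn the other way, checking the tilt as I go.

```bash
python3 -m jog '[[0,0,3,0.15],[0,0,3,0.3],[0,0,3,0.45],[0,0,3,0.6]]'
python3 -c "
from h import *
s=arm.sense();print(s['joint_positions'].round(3),s['eef_rot'])"
```

```text
t: 14.78
eef_pos: [477.0, -126.8, 171.8]
eef_rot: [-3.077, 0.002, 0.307]
force: [0.9, 0.3, -0.9]
finger_gap: 29.0
finger_force: 69.4
[-0.291  0.105 -0.195  1.309  0.052  2.542] [-3.07700997e+00  1.90925080e-03  3.07387772e-01]
```

The tilt of 3.7° persists in the tool frame. I'll unwind, then use the opposite limit, which mirrors this one, to cancel it.

```bash
A='x'; python3 -m jog '[[0,0,0,0.18],[0,0,0,0.36],[0,0,0,0.54],[0,0,0,0.72],[0,0,0,0.9],[0,0,0,1.08],[0,0,0,1.26],[0,0,0,1.44],[0,0,0,1.62],[0,0,0,1.8]]' | grep -E 't:|eef'
python3 -m jog '[[0,0,0,0.18],[0,0,0,0.36],[0,0,0,0.54],[0,0,0,0.72],[0,0,0,0.9],[0,0,0,1.08],[0,0,0,1.26],[0,0,0,1.44],[0,0,0,1.62],[0,0,0,1.8]]'| grep -E 't:|eef'
python3 -m jog '[[0,0,0,0.18],[0,0,0,0.36],[0,0,0,0.54],[0,0,0,0.72],[0,0,0,0.9],[0,0,0,1.08],[0,0,0,1.26],[0,0,0,1.44],[0,0,0,1.62],[0,0,0,1.8]]'
python3 -c "
from h import *
s=arm.sense();print(s['joint_positions'].round(3),s['eef_rot'])"
```

```text
t: 16.02
eef_pos: [477.0, -126.7, 171.7]
eef_rot: [-3.077, 0.002, 2.108]
t: 17.27
eef_pos: [476.9, -126.8, 171.8]
eef_rot: [-3.076, 0.002, -2.375]
t: 18.52
eef_pos: [477.0, -126.8, 171.8]
eef_rot: [-3.077, 0.002, -0.575]
force: [0.1, -0.3, -0.9]
finger_gap: 29.4
finger_force: 69.4
[-0.297  0.059 -0.245  1.251  0.063 -2.864] [-3.07670148e+00  1.82150075e-03 -5.74870346e-01]
```

```bash
python3 -m jog '[[0,0,0,0.15],[0,0,0,0.27],[0,-2,0,0.27],[0,-4,0,0.27],[0,-6,0,0.27],[0,-8,0,0.27]]'
python3 -c "
from h import *
s=arm.sense();print(s['joint_positions'].round(3),s['eef_rot'])"
```

```text
t: 19.27
eef_pos: [489.7, -174.4, 171.7]
eef_rot: [-3.105, 0.003, -0.364]
force: [0.3, -0.3, -1.6]
finger_gap: 28.9
finger_force: 69.4
[-0.363  0.125 -0.172  1.277  0.037 -3.14 ] [-3.10506305e+00  2.82521427e-03 -3.64367299e-01]
```

```bash
python3 -m jog '[[0,-3,0,0],[0,-6,0,0],[0,-9,0,0],[0,-9,0,0]]'
python3 -c "
from h import *
s=arm.sense();print(s['joint_positions'].round(3),s['eef_rot'])"
```

```text
t: 19.77
eef_pos: [506.5, -228.2, 171.3]
eef_rot: [-3.136, 0.004, -0.427]
force: [0.7, 0.1, -0.4]
finger_gap: 29.0
finger_force: 69.4
[-0.426  0.193 -0.091  1.291  0.005 -3.141] [-3.13630076  0.00416159 -0.42727182]
```

```bash
python3 -m jog '[[0.5,4,0,0],[1,9,0,0],[1.5,14,0,0],[2,19,0,0],[3,24,0,0],[4,29,0,0.012],[4.15,33,0,0.012],[4.15,36.2,-1,0.012],[4.15,36.2,-3,0.012],[4.15,36.2,-3,0.012]]'
python3 -m jog '[[0,0,0,0]]' >/dev/null
cat > m.py <<'E'
from h import *
np.set_printoptions(precision=2,suppress=True)
im=get('wrist');s=arm.sense();print(s['joint_positions'].round(3),s['eef_pos'],s['eef_rot']);g=im['img'].astype(int)
T=Ro.from_euler('xyz',s['eef_rot']).as_matrix()
ztop=s['eef_pos'][2]-8+38
for o in models.trace('knob','wrist')[:1]:
    m=o['region'];print(o['score'],o['rect'])
    m=m&(im['z_map']>0);P=cloud(im,m);z=np.zeros(m.shape);z[m]=P[:,2];print(np.percentile(P[:,2],[10,50,90]),ztop)
    v,u=np.nonzero(z>ztop-4);A=at_z(im,np.c_[u,v],ztop)
    L=(A-s['eef_pos'])@T; print('x range',L[:,0].min(),L[:,0].max(),'y',L[:,1].min(),L[:,1].max())
    w=m&(g.min(2)>140);v,u=np.nonzero(w);W=at_z(im,np.c_[u,v],ztop);L=(W-s['eef_pos'])@T
    print('white',len(L),L.mean(0),L.min(0),L.max(0),np.linalg.svd((L-L.mean(0))[:,:2],full_matrices=False)[2][0])
E
python3 m.py
```

```text
t: 21.02
eef_pos: [546.1, 135.5, 140.2]
eef_rot: [-3.138, 0.007, -0.412]
force: [-0.1, -0.8, 0.2]
finger_gap: 29.2
finger_force: 69.5
[ 0.24  0.21 -0.13  1.23  0.01 -2.49] [547.81 134.86 142.6 ] [-3.14  0.   -0.41]
0.71 [220.4, 202.0, 298.9, 344.7]
[156.37 173.05 173.95] 172.59766870181068
x range -25.602997952850753 27.99560680690955 y -14.637320022406248 15.101512490666023
white 642 [ 13.67   0.29 -30.04] [  3.7   -2.6  -30.16] [ 30.4   12.36 -30.  ] [-1.   -0.06]
```

```bash
python3 -m jog '[[0,0,-1,0],[0,0,-2,0],[0,0,-2.4,0],[0,0,-2.7,0],[0,0,-3,0],[0,0,-3.2,0]]'
```

```text
t: 22.0
eef_pos: [547.9, 135.1, 109.9]
eef_rot: [-3.136, 0.003, -0.413]
force: [1.5, -0.6, -0.2]
finger_gap: 29.0
finger_force: 69.6
```

```bash
python3 -m jog '[[0,0,-0.3,0],[0,0,-0.6,0],[0,0,-0.9,0],[0,0,-1.2,0]]'
```

```text
t: 22.5
eef_pos: [547.9, 135.1, 97.8]
eef_rot: [-3.136, 0.003, -0.413]
force: [4.2, -1.0, 1.5]
finger_gap: 28.9
finger_force: 69.6
```

```bash
python3 -m jog '[[0,0,-0.2,0],[0,0,-0.4,0],[0,0,-0.4,0]]'
```

```text
t: 22.88
eef_pos: [547.9, 135.1, 93.8]
eef_rot: [-3.136, 0.003, -0.413]
force: [4.1, -2.0, 2.8]
finger_gap: 29.1
finger_force: 69.6
```

```bash
python3 -m jog '[[0.03,0,-0.2,0],[0.03,0,-0.35,0],[0.03,0,-0.5,0],[0.03,0,-0.6,0],[0.03,0,-0.65,0]]' - 100
```

```text
t: 23.5
eef_pos: [548.0, 135.1, 88.7]
eef_rot: [-3.135, 0.003, -0.413]
force: [-1.5, -3.1, 15.3]
finger_gap: 28.4
finger_force: 103.4
```

```bash
python3 -m jog '[[0,0,-0.05,0],[0,0,-0.05,0],[0,0,-0.05,0]]'
python3 - <<'E'
from h import *
ims=[get(n)['img'] for n in ['side','wrist']]
a=cv2.resize(ims[0][130:310,150:390],(480,360));b=cv2.resize(ims[1][100:384,130:380],(317,360))
cv2.imwrite('pics/end.png',np.hstack([a,b])[:,:,::-1]);
E
python3 m.py
```

```text
t: 23.88
eef_pos: [548.0, 135.1, 88.7]
eef_rot: [-3.135, 0.002, -0.413]
force: [-1.1, -2.7, 15.3]
finger_gap: 28.6
finger_force: 103.7
[ 0.24  0.23 -0.22  1.11  0.01 -2.49] [548.01 135.09  88.7 ] [-3.14  0.   -0.41]
0.83 [219.5, 197.8, 299.9, 346.4]
[102.22 119.35 120.25] 118.6974859884455
x range -25.556851520740178 28.129345523208336 y -14.425049534783836 15.180192436279395
white 630 [ 13.81   0.19 -30.03] [  4.23  -2.61 -30.12] [ 38.25   5.84 -30.  ] [-1.   -0.01]
```

View pics/end.png

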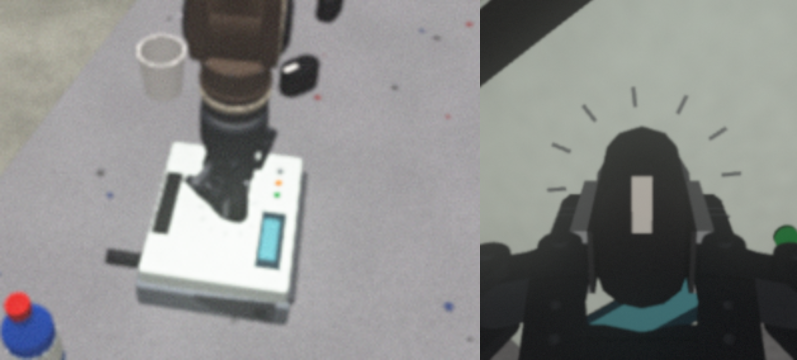

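```bash
python3 -m jog '[[0,0,-0.08,0],[0,0,-0.1,0],[0,0,-0.1,0]]'; python3 m.py | tail -4
```

```text
t: 24.45
eef_pos: [548.0, 135.1, 88.6]
eef_rot: [-3.135, 0.002, -0.413]
force: [-3.3, -3.7, 21.1]
finger_gap: 28.4
finger_force: 104.5
0.65 [217.5, 201.9, 298.4, 347.0]
[101.77 119.24 120.15] 118.59463530979649
x range -25.532766290890304 28.115853590395428 y -14.558754741466782 15.161062589564999
white 622 [ 13.69   0.16 -30.02] [  4.24  -2.6  -30.08] [ 38.23   2.85 -29.99] [-1.    0.01]
```

Against the firm stop, at 21 N with no further travel and no slip. The knob is held and the head is flat, so I'm handing in.

```bash
python3 -c "
from plant import finish_job
print(finish_job())"
```

```text
the job is handed in; nothing more can be done
None
```

The job is handed in: the head is folded flat, and the gripper still holds the knob home on the D-shaft with its flat matched, pressed in against a firm stop at 21 N; nothing else was seen to move, and it took about 25 of the 54 s.

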